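Close up the lamp stock case and hold its outer lid open for the count

TASK

Stand the loose small spot lamp lens-down in the one empty compartment of the open stock case, then swing the case's two lids down together, without letting them slam, until both the clear inner lid and the outer lid are fully shut. Then lift the outer lid alone to about 45 degrees open and finish while still holding it there, with the inner lid left fully shut, so that the lamps can be counted through it. Do not drop the lamp, and leave the other things on the counter and the other lamps in the case as they are.

Things in the scene. Friction and masses are not known exactly. Their poses are not given: they have to be found in the camera images.
- case: aluminium lamp stock case fixed on the counter, 162 deep (x) x 240 wide (y) x 80 mm tall without lids; origin: centre of its underside. Its -x side is the front, roughly facing the robot; both lids hinge along the top of its +x side. Walls 5 mm. Inside, 2 rows (x) of 3 (y) compartments, each 74 x 74 mm, parted by low dividers whose tops are 36 mm above the case's underside.
- empty_compartment (a point): centre of the floor of the one empty compartment, the middle one of the front row, 6 mm above the case's underside; axes as the case's. The other five each hold a spot lamp.
- spot_lamp: the loose small spot lamp to be loaded, standing lens-down on the counter like those in the case: round lens and reflector 50 mm across up to 10 mm height, tapering to a straight white neck 30 mm across from 28 to 54 mm height, then two thin pins to 61 mm; about 60 g; origin at the centre of the lens underside, z up through the neck.
- outer_lid (a joint): angle of the case's outer lid, rad: 0 shut, grows as it opens, stop at 1.9; starts standing open (about 1.7). Aluminium tray-shaped lid 162 x 240 x 24 mm, about 0.22 kg. Its hinge is loose: below about 1.2 it falls unless held or propped by the inner lid. Two foam buffers under its front push the inner lid down ahead of it.
- inner_lid (a joint): angle of the clear flat inner lid (148 x 228 x 4 mm, on the same hinge line, nesting under the outer lid), rad: 0 shut on the rim; starts standing open (about 1.55), in front of the outer lid. Stiff hinge (0.4 N m): it stays where put, bears the outer lid, and goes down only when pushed, by 1 to 5 N at the outer lid's handle. No handle, not fastened to the outer lid.
- outer_cover: the outer lid itself with its handle: origin on the hinge line at its middle; shut, its axes are the case's: the lid reaches 162 mm to -x, its lower edge at z 0, its flat top at z 24 mm; it turns about its y axis as it opens.
- bow_handle (a point): middle of the bar of the bow handle on the outer lid's top: round bar 10 mm thick, 110 mm between its two posts, parallel to the hinge line, 38 mm above the lid's flat top (33 mm free below the bar); in the outer lid's frame at x -125, z 62 mm. With the lid open it stands out behind the lid. The bar can turn between the fingers.
- lid_hinge (a point): middle of the hinge line of both lids, fixed to the case: case x 81, y 0, z 80 mm; the line runs along the case's y.
- stock0: one of the five same spot lamps already standing loose in the case's other compartments; origin at the centre of its underside
- stock1: one of the five same spot lamps already standing loose in the case's other compartments; origin at the centre of its underside
- stock2: one of the five same spot lamps already standing loose in the case's other compartments; origin at the centre of its underside
- stock3: one of the five same spot lamps already standing loose in the case's other compartments; origin at the centre of its underside
- stock4: one of the five same spot lamps already standing loose in the case's other compartments; origin at the centre of its underside
- floodlamp: a larger reflector lamp standing on its face, white, 63 mm across and 102 mm tall with a brass screw cap: leave alone; origin at the centre of its underside
- carton: plain cardboard lamp carton, 62 x 62 x 95 mm, upright: leave alone; origin at the centre of its underside
- pen_cup: round plastic cup 72 mm across and 95 mm tall with pens standing out to 120 mm: leave alone; origin at the centre of its underside
- label_roll: roll of paper labels lying flat, 72 mm across, 30 mm tall: leave alone; origin at the centre of its underside
- screwdriver: screwdriver 170 mm long lying flat: leave alone; origin at the middle of it
- fuse_box: flat cardboard box of fuses, 75 x 50 x 24 mm: leave alone; origin at the centre of its underside
Not all that is in view belongs to the job. Leave any orange or red look-alike of the spot_lamp alone.

How it is judged:
By the outcome, as a careful person would: the job done as asked, in the order asked, and still so for the second after the job is handed in, while the arm keeps its last pose, push and grip.
It also fails if it takes over 64 s, if anything falls off the work surface, if the arm or the gripper's body presses on something with over 40 N, if the wrist force passes 120 N, or if a joint passes its speed limit or range.

ROBOT

A 6-joint arm with a two-finger parallel gripper is mounted at the origin on the work surface. World frame = base frame: x ahead of the robot, y to its left, z up, the work surface at z = 0. Lengths are in mm, angles in degrees, forces in N, time in s.
With the tool pointing down it reaches from about 350 to 850 mm from the base axis. Payload 8.1 kg.
Tool frame: the origin (TCP) lies midway between the tips of the shut fingers; the grasp point (between the pads) lies 19 mm behind it; z points along the fingers, y is the line along which they close (so a half turn about z gives the same grasp; the last joint's range is limited). The gripper opens to 85 mm and grips with 20 to 120 N. Pads are 22 mm wide; open, the fingers measure 114 mm over their backs; the gripper's body (76 mm by 85 mm) begins 54 mm behind the grasp point. The pads swing forward as they close: fully open they stand 13 mm farther back than shut.
Start: joints at [-76.341, 7.471, 85.268, -0, 87.261, -4.893], TCP at [190.923, -568.818, 202.292] pointing down, gripper open.
Joint ranges: [-169.43, 169.43], [-51.17, 129.36], [1.28, 143.12], [-76.62, 256.62], [0, 156.53], [-152.29, 152.29]. Speed limits (degrees/s): [136.94, 136.94, 159.86, 180, 180, 180].

INTERFACE

Orientations are given as [roll, pitch, yaw] about the fixed x, y, z axes, in that order (R = Rz(yaw) Ry(pitch) Rx(roll)).
In Python, from bench import r gives the robot as it stands. The module is installed in compiled form; this text tells all that it offers.
- The arm moves only by the tool jog_arm, never from a script. Its argument "rows" is a list of rows, each a list of 2 entries, a list of its own where there are three numbers: the shift along the tool's x, y, z in mm, then the turn, a rotation vector about the tool's x, y, z in rad. A call has 1 to 10 rows; each row is the pose to reach, as a shift and turn from the pose commanded when the call began, along the tool's axes at that moment; what a row does not reach only later rows make up. A row lasts 1/10 s, in which the tool goes at most 50 mm and 8.59 degrees, less where a joint would pass 70% of its speed; a pose out of reach is approached as far as the arm can. A call with a gripper value outside its range is refused whole. "grip" is the finger opening in mm, from 0 to 85.4, set as the call begins (left out, the last holds). The fingers move at their own pace and stop on an object; "force" is the grip in N (left out, the last holds). Time passes only in rows, so rows that repeat a pose let the fingers close. It gives the time, the measured TCP pose, the force, the opening and the grip force at its end, in the units of the state.
- r.sense(): the state, without advancing time (a new reading comes with each control period).
- r.snapshot(name): name is "scene" or "top" or "wrist"; returns (picture, depth): 384x512x3 uint8, blue, green, red; 384x512 float32, mm along the optical axis (not along the pixel's ray), 0 where there is no reading.
- r.camera_params(name): a dict with "fx", "fy", "cx", "cy" (pixels), "pose" (4x4, takes a point from camera to world coordinates); the wrist camera has in their place "tool_from_camera" (4x4, takes a point from camera to tool coordinates, whose origin is the TCP and whose axes are the flange's). Camera axes: x right, y down, z forward; pixel columns grow to the right and rows downward; lengths in mm; the calibration is good to about 2 mm. A picture is of the moment at which its call begins: read the wrist's pose just before it. camera_params takes no time and is no camera call.
- r.hand_in(): hands the job in; it is judged then, once.
The state is a dict: "time": time; "joint_pos": joint angles; "qd": joint speeds; "joint_efforts": joint torques, N m; "tool_pos": TCP position; "tcp_rot": TCP orientation; "ft_force": force on the tool from outside, world axes, zero at the start; "wrist_torque": the same for the moment, N m; "finger_gap": finger opening in mm; "grip_force": force on a finger pad.
Only numpy, scipy, OpenCV 4.12 (cv2) and the standard library are available. Lean on these libraries where they do the work, as an engineer would, in place of code of your own. Each camera call takes 0.05 s, during which the arm holds its last target. There are 200 camera calls.

## Working session

There is one attempt and no reset: what is moved stays moved. The work goes in short steps, Python scripts to look and compute and a tool call to move; the robot and the scene stay as the last step left them, time stands still between calls to the robot, and variables do not carry over. Pictures are saved under pics/ and viewed, at most 10 in all, crops included, and the job is handed in when it is done.

Besides the shell and the picture viewer there is one more tool, called after "Call:" as name(argument=value, ...), one argument or row to a line, values as JSON. jog_arm: Moves the arm, as the interface text tells. Its arguments: {"type":"object","properties":{"rows":{"type":"array"},"grip":{"type":"number"},"force":{"type":"number"}},"required":["rows"]}

```bash
mkdir -p pics
cat > h.py <<'E'
import numpy as np, cv2
from scipy.spatial.transform import Rotation as R
from bench import r
def world(name,depth,T=None):
    p=r.camera_params(name); P=np.array(p["pose"]) if "pose" in p else T@np.array(p["tool_from_camera"])
    v,u=np.mgrid[0:384,0:512]; d=depth
    X=np.stack([(u-p["cx"])/p["fx"]*d,(v-p["cy"])/p["fy"]*d,d],-1)
    return X@P[:3,:3].T+P[:3,3]
def tcp():
    s=r.sense(); T=np.eye(4); T[:3,:3]=R.from_euler('xyz',s["tcp_rot"],degrees=True).as_matrix(); T[:3,3]=s["tool_pos"]; return T
def snap(name):
    T=tcp(); im,d=r.snapshot(name); return im,d,world(name,d,T)
def go(pos,Rm):
    "print shift and rotvec in tool axes to goal"
    T=tcp(); print("shift",(T[:3,:3].T@(np.array(pos)-T[:3,3])).round(1),"rot",R.from_matrix(T[:3,:3].T@Rm).as_rotvec().round(4))
E
python3 - <<'E'
from h import *
print(r.sense())
for n in("scene","top"):
    im,d,W=snap(n); cv2.imwrite(f"pics/{n}0.png",im); np.savez(f"pics/{n}0.npz",im=im,W=W,d=d)
    print(n,r.camera_params(n))
print(r.camera_params("wrist"))
E
```

```text
{'time': 0.0, 'joint_pos': array([-7.63408537e+01,  7.51606116e+00,  8.53301686e+01, -4.47767827e-04,
        8.72627789e+01, -4.89380773e+00]), 'qd': array([-0.02121542,  0.04226085, -0.01988835,  0.00622159,  0.12812043,
        0.00976226]), 'joint_efforts': array([ 3.31282527e-04, -5.69402075e+01, -5.00544691e+01,  7.36151355e-05,
        1.49018818e-02,  1.55129818e-06]), 'tool_pos': array([ 190.77238624, -568.20933577,  201.22604409]), 'tcp_rot': array([-1.79891351e+02, -8.85385391e-03,  1.85529674e+01]), 'ft_force': array([0.46643349, 0.58876511, 0.64500712]), 'wrist_torque': array([ 0.05551829, -0.08748445,  0.00540979]), 'grip_force': 0.0, 'finger_gap': 85.50357394163427}
scene {'fx': 482.40649150562666, 'fy': 482.40649150562666, 'cx': 259.00367399554517, 'cy': 188.25828813450957, 'pose': array([[-9.42408464e-01, -2.73649210e-01,  1.92308078e-01,
         1.97781619e+02],
       [-3.34443324e-01,  7.77424830e-01, -5.32689681e-01,
         7.51895005e+02],
       [-3.73496522e-03, -5.66327417e-01, -8.24171892e-01,
         1.19539257e+03],
       [ 0.00000000e+00,  0.00000000
[... 269 characters left out ...]
e-01,  2.56497247e-03,  6.00218739e-04,
         5.52128604e+01],
       [-1.04179555e-03, -1.75799688e-01, -9.84425408e-01,
         1.42996208e+03],
       [ 0.00000000e+00,  0.00000000e+00,  0.00000000e+00,
         1.00000000e+00]])}
{'fx': 308.6435107743054, 'fy': 308.6435107743054, 'cx': 256.5392418764639, 'cy': 195.7573581442025, 'tool_from_camera': array([[-3.35074844e-04, -9.47315063e-01, -3.20303074e-01,
         8.29789208e+01],
       [ 9.99999916e-01, -2.41634021e-04, -3.31471274e-04,
        -2.99736456e-01],
       [ 2.36611611e-04, -3.20303158e-01,  9.47315064e-01,
        -1.71687298e+02],
       [ 0.00000000e+00,  0.00000000e+00,  0.00000000e+00,
         1.00000000e+00]])}
```

View pics/scene0.png

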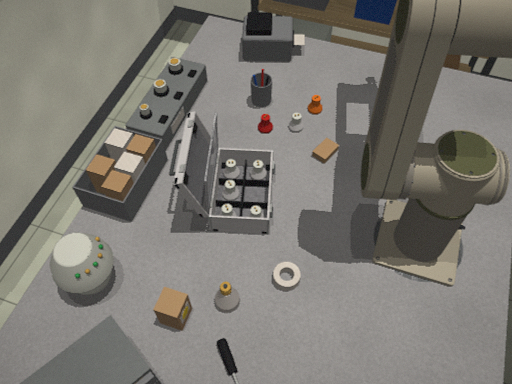

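View pics/top0.png

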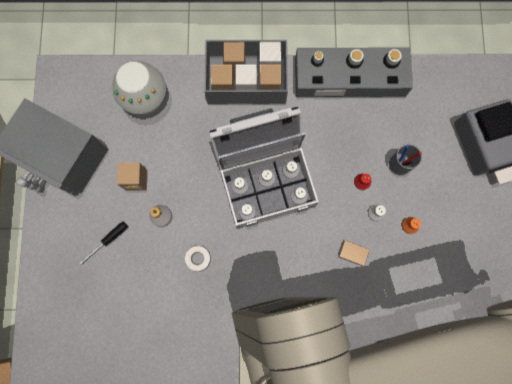

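The loose white spot lamp is at top (378,212) / scene (296,121). The look-alikes are red at top (363,181) and orange at top (411,225), and the big floodlamp is at top (160,214). Only the white one fits the description. The case is around top (270,185), with its empty front-middle compartment at about (272,203) and the handle bar at about (272,116).

Run:
```python
from h import *
f=np.load("pics/top0.npz");im=f["im"];W=f["W"]
g=np.load("pics/scene0.npz");ims=g["im"];S=g["W"]
c1=cv2.resize(im[95:235,200:430],None,fx=3.2,fy=3.2,interpolation=cv2.INTER_CUBIC)
cv2.imwrite("pics/crop1.png",c1)
def rect(P,zlo,zhi,box,nm):
    m=(P[...,2]>zlo)&(P[...,2]<zhi)&(P[...,0]>box[0])&(P[...,0]<box[1])&(P[...,1]>box[2])&(P[...,1]<box[3])
    q=P[m]; 
    if len(q)<5: print(nm,"few",len(q)); return
    print(nm,len(q),cv2.minAreaRect(q[:,:2].astype(np.float32)),q.mean(0).round(1),q[:,2].max().round(1))
for P,n in((W,"top"),(S,"scene")):
    for (u,v) in ([(378,212),(363,181),(411,225),(236,222),(316,203),(272,203)] if n=="top" else [(296,121),(264,124),(315,104)]): print(n,u,v,P[v,u].round(1))
L=W[212,378]
for P,n in((W,"top"),(S,"scene")):
    rect(P,40,58,(L[0]-40,L[0]+40,L[1]-40,L[1]+40),n+" neck")
    rect(P,4,58,(L[0]-40,L[0]+40,L[1]-40,L[1]+40),n+" lamp")
C=W[203,272]
for P,n in((W,"top"),(S,"scene")):
    rect(P,74,86,(C[0]-80,C[0]+190,C[1]-190,C[1]+190),n+" rim")
    for z in (110,150,190,220,240): rect(P,z-6,z+6,(C[0]-80,C[0]+260,C[1]-190,C[1]+190),n+f" z{z}")
```

```text
top 378 212 [ 437.3 -285.8   58.2]
top 363 181 [ 527.4 -247.1   57.1]
top 411 225 [ 401.2 -380.2   48.7]
top 236 222 [407.4 115.8  77.2]
top 316 203 [ 461.3 -109.    72.2]
top 272 203 [472.7  13.    5.1]
scene 296 121 [ 442.8 -280.8   40.7]
scene 264 124 [ 538.1 -242.1   32. ]
scene 315 104 [ 406.1 -375.1   39.1]
top neck 87 ((441.9152526855469, -292.7765808105469), (29.367984771728516, 27.691871643066406), 87.16046905517578) [ 441.5 -292.3   52.5] 57.8
top lamp 269 ((436.35809326171875, -286.17718505859375), (77.87122344970703, 77.49977111816406), 89.96702575683594) [ 437.4 -287.8   27.4] 57.8
scene neck 67 ((442.8389892578125, -290.22314453125), (26.314796447753906, 30.101587295532227), 17.237648010253906) [ 443.  -287.9   51.1] 57.9
scene lamp 226 ((431.3873596191406, -286.6979064941406), (74.72322082519531, 70.18122100830078), 6.950990676879883) [ 439.7 -282.5   27.8] 57.9
top rim 581 ((513.0407104492188, 24.86292266845703), (181.15493774414062, 241.49087524414062), 16.015531539916992) [511.8  22.5  79.8] 86.0
top z110 90 ((601.52099609375, 53.6280517578125), (36.957733154296875,
[... 781 characters left out ...]
0 216 ((602.736328125, 54.70368194580078), (37.6028938293457, 240.59292602539062), 15.236371040344238) [607.6  62.4 109.8] 116.0
scene z150 231 ((607.8741455078125, 54.108680725097656), (53.49463653564453, 242.84735107421875), 14.677424430847168) [618.3  64.4 150.2] 155.9
scene z190 236 ((633.4698486328125, 62.115211486816406), (106.29940032958984, 240.3194580078125), 15.830474853515625) [633.4  63.5 189.3] 195.9
scene z220 190 ((620.59228515625, 58.26466369628906), (82.1267318725586, 243.46429443359375), 16.153972625732422) [630.8  77.8 221.9] 226.0
scene z240 191 ((614.9866333007812, 55.879180908203125), (71.59246826171875, 235.37290954589844), 16.091617584228516) [594.6  58.  236.8] 242.9
```

View pics/crop1.png

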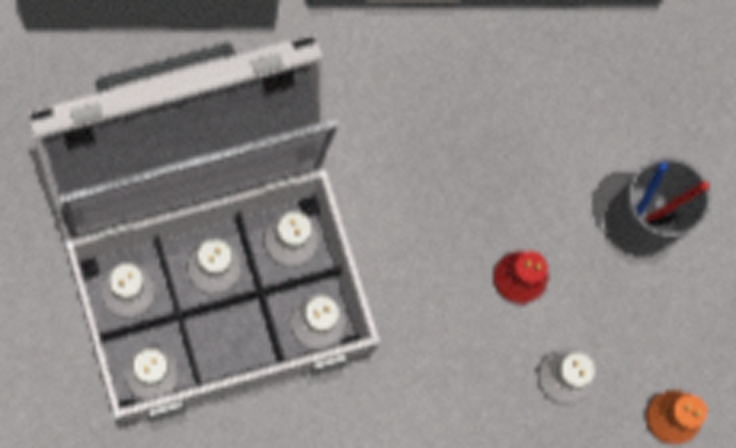

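The crop confirms the white lamp at (577,370), with red and orange look-alikes beside it, and the empty compartment is front-middle. Next I'll fit the case frame and lid profile.

Run:
```python
from h import *
A=[np.load(f"pics/{n}0.npz")["W"].reshape(-1,3) for n in("top","scene")]
for yaw in (15,15.5,16,16.5):
  a=np.radians(yaw);B=np.array([[np.cos(a),np.sin(a)],[-np.sin(a),np.cos(a)]])
  for n,P in zip(("top","scene"),A):
    q=P@np.block([[B,np.zeros((2,1))],[np.zeros((1,2)),np.ones((1,1))]]).T
    q=q[(q[:,0]>380)&(q[:,0]<760)&(abs(q[:,1]+118)<140)]
    rim=q[(q[:,2]>76)&(q[:,2]<84)&(q[:,0]<570)]
    fr=rim[(rim[:,0]<rim[:,0].min()+25)]
    # histogram in x,y of rim
    hx,ex=np.histogram(rim[:,0],bins=np.arange(400,480,2)); hy,ey=np.histogram(rim[:,1],bins=np.arange(-260,20,2))
    print(yaw,n,"x",[(int(e),int(h)) for e,h in zip(ex,hx) if h>12],"y",[(int(e),int(h)) for e,h in zip(ey,hy) if h>9])
    if yaw==16:
      l=q[(q[:,2]>90)]
      for z in range(95,250,10):
        s=l[abs(l[:,2]-z)<5]
        if len(s): 
            h,e=np.histogram(s[:,0],bins=np.arange(550,730,4)); print(z,[(int(b),int(c)) for b,c in zip(e,h) if c>3])
```

```text
15 top x [(414, 16), (416, 42), (418, 46), (420, 38)] y [(-230, 16), (-228, 34), (-226, 31), (6, 29), (8, 28), (10, 17)]
15 scene x [(416, 14), (418, 40), (420, 44), (422, 26)] y [(-228, 18), (-226, 28), (-224, 21), (6, 20), (8, 27), (10, 39), (12, 34), (14, 10)]
15.5 top x [(414, 26), (416, 49), (418, 59), (420, 17)] y [(-234, 19), (-232, 37), (-230, 31), (2, 34), (4, 29), (6, 11)]
15.5 scene x [(416, 30), (418, 47), (420, 43)] y [(-232, 21), (-230, 27), (-228, 20), (-226, 11), (2, 23), (4, 28), (6, 44), (8, 28)]
16 top x [(414, 52), (416, 50), (418, 45)] y [(-238, 30), (-236, 32), (-234, 29), (-4, 14), (-2, 31), (0, 30)]
95 [(574, 67)]
105 [(574, 55)]
115 [(574, 61), (606, 47), (610, 15)]
125 [(570, 4), (574, 58), (606, 49), (610, 111), (614, 14)]
135 [(570, 6), (574, 53), (606, 5), (610, 69), (614, 112), (618, 10)]
145 [(570, 21), (574, 46), (614, 93), (618, 93), (622, 6)]
155 [(570, 38), (574, 23), (602, 4), (614, 9), (618, 100), (622, 77)]
165 [(570, 64), (574, 7), (602, 4), (618, 18), (622, 129), (626, 51)]
175 [(570, 59), (606, 4), (622, 26), (626, 137), (630, 31), (670, 20), 
[... 1496 characters left out ...]
70, 29), (674, 50), (678, 32)]
195 [(570, 36), (618, 12), (622, 15), (626, 14), (630, 14), (634, 60)]
205 [(570, 32), (574, 5), (618, 6), (622, 14), (626, 35), (630, 15), (634, 4), (638, 4)]
215 [(570, 39), (622, 4), (626, 18), (630, 26), (634, 5), (638, 4)]
225 [(570, 32), (626, 24), (630, 23), (634, 24), (638, 55), (642, 81), (646, 99), (650, 82)]
235 [(570, 87), (574, 61), (626, 21), (630, 101), (634, 76), (638, 54), (642, 22)]
245 [(570, 10)]
16.5 top x [(412, 25), (414, 54), (416, 51), (418, 22)] y [(-242, 30), (-240, 34), (-238, 24), (-8, 18), (-6, 30), (-4, 29)]
16.5 scene x [(414, 28), (416, 42), (418, 45)] y [(-240, 25), (-238, 29), (-236, 20), (-6, 27), (-4, 40), (-2, 32), (0, 29)]
```

```bash
cat >> h.py <<'E'
YAW=16.0; HX,YC=577.2,-117.4
a=np.radians(YAW); CX=np.array([np.cos(a),np.sin(a),0]); CY=np.array([-np.sin(a),np.cos(a),0]); CZ=np.array([0,0,1.])
def cw(x,y,z): "case frame point -> world"; return (HX-81+x)*CX+(YC+y)*CY+z*CZ
def incase(P): return np.stack([P@CX-(HX-81),P@CY-YC,P[...,2]],-1)
RL=R.from_euler('xyz',[180,0,56],degrees=True).as_matrix()
E
python3 - <<'E'
from h import *
go([442.3,-291.5,130],RL)
for n in("top","scene"):
    P=incase(np.load(f"pics/{n}0.npz")["W"].reshape(-1,3))-[81,0,80]
    b=P[(P[:,0]>80)&(P[:,0]<112)&(abs(P[:,1])<70)&(P[:,2]>80)&(P[:,2]<125)]
    print(n,len(b),b.mean(0).round(1),b.min(0).round(1),b.max(0).round(1))
    m=b[abs(b[:,1])<45]; print(" bar",m.mean(0).round(1),np.percentile(m,[5,95],axis=0).round(1))
    w=b[b[:,2]>b[:,2].max()-3]
    t=P[(P[:,0]>110)&(P[:,0]<230)&(abs(P[:,1])<150)&(P[:,2]>-70)]
    print(" behind",len(t),t.min(0).round(0),t.max(0).round(0))
    l=P[(P[:,0]>22)&(P[:,0]<60)&(abs(P[:,1])<100)&(P[:,2]>25)&(P[:,2]<112)]
    print(" outer lid tilt",np.degrees(np.polyfit(l[:,2],l[:,0],1)[0]).round(1))
    l=P[(P[:,0]>-14)&(P[:,0]<4)&(abs(P[:,1])<100)&(P[:,2]>20)&(P[:,2]<140)]
    print(" inner lid",np.polyfit(l[:,2],l[:,0],1).round(3))
E
```

```text
shift [ 326.5 -182.3   71.7] rot [-0.0016 -0.0007 -0.6536]
top 173 [ 97.   -0.3 102.4] [ 87.1 -59.8  94.7] [103.7  59.  109.9]
 bar [9.74e+01 1.00e-01 1.02e+02] [[ 93.1 -40.4  97.2]
 [102.2  40.5 105.8]]
 behind 1702 [ 165. -146.  -70.] [230.  98.  45.]
 outer lid tilt 19.4
 inner lid [-0.045  0.07 ]
scene 153 [ 97.7   5.4 102. ] [ 86.6 -58.7  96.6] [104.6  63.1 108.2]
 bar [ 98.7   0.2 101.8] [[ 94.9 -41.9  97.6]
 [103.5  40.8 106.3]]
 behind 1760 [ 167. -143.  -70.] [230.  99.  44.]
 outer lid tilt 19.7
 inner lid [-0.043  1.196]
```

Call:
jog_arm(
  rows=[
    [[33, -18, 7], [0, 0, -0.065]],
    [[65, -36, 14], [0, 0, -0.13]],
    [[98, -55, 21], [0, 0, -0.2]],
    [[130, -73, 28], [0, 0, -0.26]],
    [[163, -91, 36], [0, 0, -0.33]],
    [[196, -109, 43], [0, 0, -0.39]],
    [[228, -128, 50], [0, 0, -0.46]],
    [[261, -146, 57], [0, 0, -0.52]],
    [[300, -168, 66], [0, 0, -0.6]],
    [[326.5, -182.3, 71.7], [0, 0, -0.6536]],
  ],
  grip=60,
)

```text
time: 1.1
tool_pos: [443.4, -289.5, 129.5]
tcp_rot: [-179.9, -0.0, 56.2]
ft_force: [-0.0, -0.6, 0.2]
finger_gap: 59.7
grip_force: 0.0
```

Call:
jog_arm(
  rows=[
    [[0, 0, 0], [0, 0, 0]],
    [[0, 0, 0], [0, 0, 0]],
  ],
)

```text
time: 1.3
tool_pos: [442.4, -291.4, 130.0]
tcp_rot: [-179.9, 0.0, 56.1]
ft_force: [-0.8, -0.1, 0.0]
finger_gap: 60.1
grip_force: 0.0
```

Run:
```python
from h import *
im,d,W=snap("wrist"); cv2.imwrite("pics/w1.png",im)
s=r.sense(); print(s["time"],s["tool_pos"],s["tcp_rot"],s["finger_gap"],s["ft_force"])
m=(abs(W[...,0]-442)<45)&(abs(W[...,1]+291)<45)
for lo,hi in((46,58),(30,46),(2,10)):
    q=W[m&(W[...,2]>lo)&(W[...,2]<hi)]
    if len(q)>5: print(lo,len(q),cv2.minEnclosingCircle(q[:,:2].astype(np.float32)),q.mean(0))
```

```text
1.35 [ 442.09772807 -292.24490453  130.39306484] [-1.79966961e+02  2.27143620e-02  5.59922316e+01] 60.17806448430116 [0.58353844 0.436051   0.5540774 ]
46 911 ((446.228271484375, -291.825927734375), 14.979913711547852) [ 447.04287289 -290.6410613    53.61640066]
30 133 ((448.5366516113281, -289.35797119140625), 14.550103187561035) [ 452.7266344  -281.59060089   38.02540212]
2 92 ((443.2481689453125, -276.3833923339844), 44.077842712402344) [ 452.73303967 -274.51680198    6.08463642]
```

View pics/w1.png

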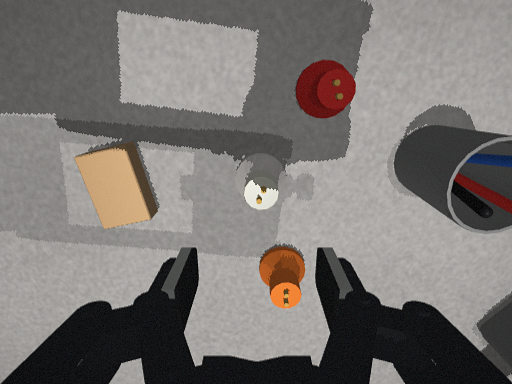

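The white lamp is at (262,190) between the fingers. The orange one, at (285,290), is about 95 mm off and clear.

Call:
jog_arm(
  rows=[
    [[1.8, 1.7, 13], [0, 0, 0]],
    [[1.8, 1.7, 27], [0, 0, 0]],
    [[1.8, 1.7, 41], [0, 0, 0]],
    [[1.8, 1.7, 55], [0, 0, 0]],
    [[1.8, 1.7, 68], [0, 0, 0]],
    [[1.8, 1.7, 80], [0, 0, 0]],
    [[1.8, 1.7, 91], [0, 0, 0]],
    [[1.8, 1.7, 98], [0, 0, 0]],
    [[1.8, 1.7, 101], [0, 0, 0]],
    [[1.8, 1.7, 101], [0, 0, 0]],
  ],
)

```text
time: 2.35
tool_pos: [444.8, -291.4, 29.3]
tcp_rot: [-180.0, -0.0, 56.0]
ft_force: [-0.6, 0.8, 0.4]
finger_gap: 60.2
grip_force: 0.0
```

Call:
jog_arm(
  rows=[
    [[0, 0, 0], [0, 0, 0]],
    [[0, 0, 0], [0, 0, 0]],
    [[0, 0, 0], [0, 0, 0]],
    [[0, 0, 0], [0, 0, 0]],
    [[0, 0, 0], [0, 0, 0]],
    [[0, 0, 0], [0, 0, 0]],
    [[0, 0, 0], [0, 0, 0]],
    [[0, 0, 0], [0, 0, 0]],
  ],
  grip=20,
  force=25,
)

```text
time: 3.15
tool_pos: [444.9, -291.5, 29.6]
tcp_rot: [-180.0, -0.0, 56.0]
ft_force: [0.6, -0.8, -0.2]
finger_gap: 19.8
grip_force: 0.0
```

Run:
```python
from h import *
im,d,W=snap("wrist"); cv2.imwrite("pics/w2.png",im); np.savez("pics/w2.npz",W=W,im=im)
```

```text
(no output)
```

View pics/w2.png

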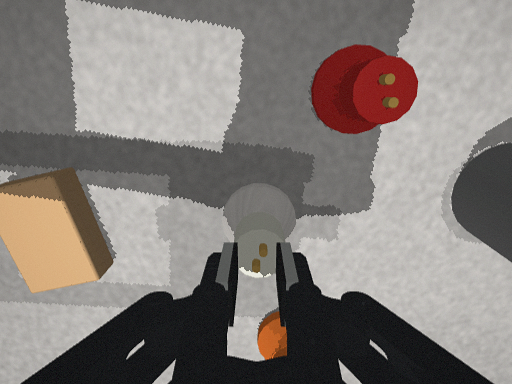

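Run:
```python
from h import *
W=np.load("pics/w2.npz")["W"]; T=tcp(); print(T[:3,3],r.sense()["finger_gap"])
Q=(W-T[:3,3])@T[:3,:3]
for p in [(210,255),(245,257),(255,257),(262,256),(268,250),(250,233),(262,228),(255,285),(300,232),(320,232),(225,250)]: print(p,Q[p[0],p[1]].round(1),W[p].round(1))
```

```text
[ 444.84383486 -291.55540995   29.55986352] 20.002159740187246
(210, 255) [15.4 -0.9  1.8] [ 452.7 -278.3   27.8]
(245, 257) [  5.5   0.3 -24.1] [ 448.1 -287.2   53.7]
(255, 257) [ -0.5   0.3 -24.2] [ 444.8 -292.1   53.8]
(262, 256) [ -2.3  -0.3 -28.4] [ 443.3 -293.3   57.9]
(268, 250) [ -8.8  -3.6 -23.8] [ 437.  -296.8   53.4]
(250, 233) [ 11.6 -11.2 -40.9] [ 442.1 -275.7   70.4]
(262, 228) [ 11.6 -12.6 -51.8] [ 440.9 -274.9   81.3]
(255, 285) [ 11.7  13.1 -45.8] [ 462.3 -289.2   75.3]
(300, 232) [  1.7 -10.1 -65. ] [ 437.5 -284.5   94.6]
(320, 232) [ -7.7 -10.3 -65.8] [ 432.  -292.2   95.3]
(225, 250) [ 14.2  -3.5 -17.6] [ 449.9 -277.8   47.2]
```

Run:
```python
from h import *
f=np.load("pics/w2.npz");W=f["W"];im=f["im"]; T=tcp()
Q=(W-T[:3,3])@T[:3,:3]
for v in range(236,262,3): print(v,[(u,int(im[v,u].mean()),*Q[v,u].round(0).astype(int)) for u in (212,220,226,232,236,240)])
```

```text
236 [(212, 166, np.int64(-16), np.int64(-32), np.int64(30)), (220, 166, np.int64(-15), np.int64(-26), np.int64(29)), (226, 173, np.int64(-16), np.int64(-22), np.int64(30)), (232, 172, np.int64(-4), np.int64(-16), np.int64(6)), (236, 107, np.int64(8), np.int64(-11), np.int64(-18)), (240, 117, np.int64(11), np.int64(-9), np.int64(-25))]
239 [(212, 162, np.int64(-18), np.int64(-32), np.int64(30)), (220, 167, np.int64(-18), np.int64(-26), np.int64(30)), (226, 161, np.int64(-18), np.int64(-22), np.int64(30)), (232, 179, np.int64(-8), np.int64(-16), np.int64(9)), (236, 108, np.int64(8), np.int64(-11), np.int64(-23)), (240, 119, np.int64(9), np.int64(-9), np.int64(-23))]
242 [(212, 166, np.int64(-20), np.int64(-32), np.int64(29)), (220, 161, np.int64(-20), np.int64(-26), np.int64(28)), (226, 120, np.int64(11), np.int64(-15), np.int64(-32)), (232, 130, np.int64(12), np.int64(-12), np.int64(-32)), (236, 68, np.int64(12), np.int64(-10), np.int64(-32)), (240, 119, np.int64(7), np.int64(-9), np.int64(-24))]
245 [(212, 166, np.int64(-23), np.int64(-32), np.int64(29)), (220, 165, np.int64(-23), np
[... 1213 characters left out ...]
4(0), np.int64(-9), np.int64(-25))]
257 [(212, 25, np.int64(8), np.int64(-21), np.int64(-40)), (220, 49, np.int64(8), np.int64(-18), np.int64(-41)), (226, 87, np.int64(12), np.int64(-14), np.int64(-48)), (232, 22, np.int64(11), np.int64(-11), np.int64(-47)), (236, 14, np.int64(6), np.int64(-10), np.int64(-38)), (240, 121, np.int64(-2), np.int64(-9), np.int64(-24))]
260 [(212, 26, np.int64(7), np.int64(-21), np.int64(-43)), (220, 93, np.int64(12), np.int64(-16), np.int64(-50)), (226, 88, np.int64(12), np.int64(-14), np.int64(-51)), (232, 21, np.int64(12), np.int64(-11), np.int64(-51)), (236, 21, np.int64(6), np.int64(-10), np.int64(-40)), (240, 121, np.int64(-3), np.int64(-9), np.int64(-25))]
```

The finger tips stand about 31 mm behind the reported TCP at this opening. They closed above the neck, at z≈61, and touched nothing. I'll open, go 30 mm deeper, and carry that offset from here on.

Call:
jog_arm(
  rows=[
    [[0, 0, 0], [0, 0, 0]],
    [[0, 0, 0], [0, 0, 0]],
    [[0, 0, 0], [0, 0, 0]],
    [[0, 0, 0], [0, 0, 0]],
    [[0, 0, 0], [0, 0, 0]],
    [[0, 0, 8], [0, 0, 0]],
    [[0, 0, 16], [0, 0, 0]],
    [[0, 0, 24], [0, 0, 0]],
    [[0, 0, 29], [0, 0, 0]],
    [[0, 0, 30], [0, 0, 0]],
  ],
  grip=60,
)

```text
time: 4.2
tool_pos: [444.0, -290.9, -1.8]
tcp_rot: [-179.9, -0.0, 56.0]
ft_force: [-0.0, 0.4, -0.3]
finger_gap: 59.8
grip_force: 0.0
```

Call:
jog_arm(
  rows=[
    [[0, 0, 0], [0, 0, 0]],
    [[0, 0, 0], [0, 0, 0]],
    [[0, 0, 0], [0, 0, 0]],
    [[0, 0, 0], [0, 0, 0]],
    [[0, 0, 0], [0, 0, 0]],
    [[0, 0, 0], [0, 0, 0]],
    [[0, 0, 0], [0, 0, 0]],
  ],
  grip=20,
  force=25,
)

```text
time: 4.9
tool_pos: [445.2, -291.8, 0.0]
tcp_rot: [180.0, 0.0, 56.0]
ft_force: [0.7, -0.2, 3.3]
finger_gap: 29.3
grip_force: 25.0
```

Call:
jog_arm(
  rows=[
    [[0, 0, -4], [0, 0, 0]],
    [[0, 0, -12], [0, 0, 0]],
    [[0, 0, -25], [0, 0, 0]],
    [[0, 0, -40], [0, 0, 0]],
    [[0, 0, -58], [0, 0, 0]],
    [[0, 0, -76], [0, 0, 0]],
    [[0, 0, -94], [0, 0, 0]],
    [[0, 0, -110], [0, 0, 0]],
    [[0, 0, -122], [0, 0, 0]],
    [[0, 0, -130], [0, 0, 0]],
  ],
)

```text
time: 5.9
tool_pos: [445.5, -292.1, 131.7]
tcp_rot: [179.9, 0.0, 56.0]
ft_force: [-0.2, -0.3, -0.2]
finger_gap: 29.2
grip_force: 24.8
```

Run:
```python
from h import *
s=r.sense();print(s["finger_gap"],s["grip_force"],s["tool_pos"])
print(cw(-39,0,6)); go(cw(-39,0,130),RL)
for n in("top","scene"):
    im,d,W=snap(n); np.savez(f"pics/{n}1.npz",im=im,W=W)
    q=incase(W); t=tcp()[:3,3]
    m=(abs(W[...,0]-t[0])<35)&(abs(W[...,1]-t[1])<35)&(W[...,2]>t[2]-8)&(W[...,2]<t[2]+12)
    print(n,m.sum(),W[m].mean(0) if m.any() else "", W[m].min(0) if m.any() else "",W[m].max(0) if m.any() else "")
    # empty compartment: dividers (dark) & rim inside
    for x in (-39,): 
        g=q[(abs(q[...,1])<60)&(abs(q[...,0]-x)<30)&(q[...,2]>25)&(q[...,2]<45)]
        h,e=np.histogram(g[:,1],bins=np.arange(-60,61,3)); print([(int(b),int(c)) for b,c in zip(e,h) if c])
```

```text
29.158610612183903 24.756234884262085 [ 445.47678167 -292.05163277  131.74742234]
[471.84867296  13.16927598   6.        ]
shift [ 267.8 -148.8    1.3] rot [0.0024 0.0002 0.    ]
top 0   
[(-42, 17), (-39, 18), (36, 15), (39, 17), (57, 6)]
scene 44 [ 440.91338348 -275.66920708  138.87366645] [ 419.91783244 -305.26952878  132.8201578 ] [ 467.37452748 -266.44920583  143.2330241 ]
[(-60, 2), (-57, 1), (-45, 2), (-42, 6), (-39, 27), (-36, 23), (-33, 2), (33, 1), (36, 11), (39, 28), (42, 26), (45, 1)]
```

Call:
jog_arm(
  rows=[
    [[10, -6, 0], [0, 0, 0]],
    [[35, -19, 0], [0, 0, 0]],
    [[67, -37, 0], [0, 0, 0]],
    [[102, -57, 0], [0, 0, 0]],
    [[138, -77, 0], [0, 0, 0]],
    [[174, -97, 0], [0, 0, 0]],
    [[208, -116, 0], [0, 0, 0]],
    [[238, -132, 0], [0, 0, 0]],
    [[259, -144, 0], [0, 0, 0]],
    [[268, -149, 1], [0, 0, 0]],
  ],
)

```text
time: 7.0
tool_pos: [470.1, 16.7, 127.5]
tcp_rot: [-179.9, 0.0, 56.1]
ft_force: [-0.4, -1.3, -0.8]
finger_gap: 29.4
grip_force: 24.8
```

Run:
```python
from h import *
s=r.sense();print(s["time"],s["finger_gap"],s["grip_force"],s["tool_pos"],s["ft_force"])
go(cw(-39,0,8),RL)
im,d,W=snap("wrist"); cv2.imwrite("pics/w3.png",im)
```

```text
7.0 29.38917907218763 24.791837632656097 [470.09827062  16.69640989 127.5225083 ] [-0.42912649 -1.29833384 -0.8135607 ]
shift [ -1.9   3.7 119.5] rot [-0.002   0.0004  0.0026]
```

View pics/w3.png

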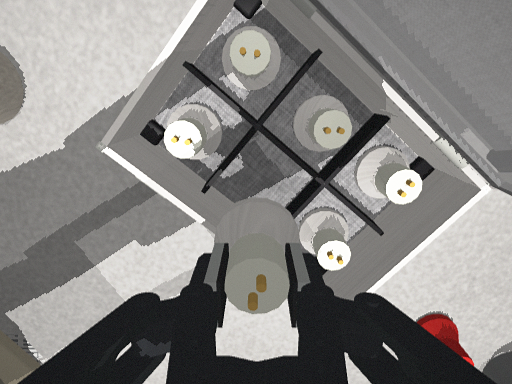

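The lamp is upright in the fingers at (257,260), above the case; the empty cell is the front-middle one at about (230,175).

Call:
jog_arm(
  rows=[
    [[0, 0, 0], [0, 0, 0]],
    [[0, 0, 0], [0, 0, 0]],
    [[0, 0, 10], [0, 0, 0]],
    [[0, 0, 25], [0, 0, 0]],
    [[0, 0, 40], [0, 0, 0]],
    [[0, 0, 55], [0, 0, 0]],
    [[0, 0, 70], [0, 0, 0]],
    [[0, 0, 84], [0, 0, 0]],
    [[0, 0, 95], [0, 0, 0]],
    [[0, 0, 102], [0, 0, 0]],
  ],
)

```text
time: 8.05
tool_pos: [470.5, 13.6, 25.2]
tcp_rot: [-179.9, 0.0, 56.0]
ft_force: [0.7, 0.4, -0.5]
finger_gap: 28.8
grip_force: 24.8
```

Call:
jog_arm(
  rows=[
    [[0, 0, 5], [0, 0, 0]],
    [[0, 0, 9], [0, 0, 0]],
    [[0, 0, 12], [0, 0, 0]],
    [[0, 0, 14], [0, 0, 0]],
    [[0, 0, 16], [0, 0, 0]],
    [[0, 0, 16], [0, 0, 0]],
  ],
)

```text
time: 8.65
tool_pos: [471.2, 14.0, 10.6]
tcp_rot: [180.0, -0.0, 56.0]
ft_force: [-0.0, 1.0, -0.0]
finger_gap: 29.1
grip_force: 24.8
```

Run:
```python
from h import *
s=r.sense();print(s["time"],s["finger_gap"],s["grip_force"],s["tool_pos"],s["ft_force"])
go(cw(-39,0,6),RL)
```

```text
8.65 29.13028308402213 24.791846573352814 [471.21759704  13.99376075  10.55182264] [-0.01883992  0.99960173 -0.01482225]
shift [-0.3  1.   4.6] rot [ 0.     -0.      0.0001]
```

Call:
jog_arm(
  rows=[
    [[0, 0, 1.5], [0, 0, 0]],
    [[0, 0, 3], [0, 0, 0]],
    [[0, 0, 4], [0, 0, 0]],
    [[0, 0, 4.5], [0, 0, 0]],
    [[0, 0, 4.5], [0, 0, 0]],
  ],
)

```text
time: 9.15
tool_pos: [471.2, 13.9, 6.1]
tcp_rot: [-180.0, -0.0, 56.0]
ft_force: [0.4, 0.3, -0.9]
finger_gap: 29.2
grip_force: 24.9
```

Call:
jog_arm(
  rows=[
    [[0, 0, 0.7], [0, 0, 0]],
    [[0, 0, 1.2], [0, 0, 0]],
    [[0, 0, 1.2], [0, 0, 0]],
  ],
)

```text
time: 9.45
tool_pos: [471.4, 13.9, 6.0]
tcp_rot: [-180.0, 0.0, 56.0]
ft_force: [-6.7, 1.1, 12.7]
finger_gap: 29.3
grip_force: 25.9
```

The lamp is on the floor, shown by contact at z≈6. I'll ease off slightly, release and rise.

Call:
jog_arm(
  rows=[
    [[0, 0, -0.8], [0, 0, 0]],
    [[0, 0, -0.9], [0, 0, 0]],
  ],
)

```text
time: 9.65
tool_pos: [471.5, 14.0, 6.0]
tcp_rot: [180.0, -0.0, 56.0]
ft_force: [-0.9, 0.5, 2.8]
finger_gap: 29.4
grip_force: 25.0
```

Call:
jog_arm(
  rows=[
    [[0, 0, 0], [0, 0, 0]],
    [[0, 0, 0], [0, 0, 0]],
    [[0, 0, 0], [0, 0, 0]],
    [[0, 0, 0], [0, 0, 0]],
    [[0, 0, -3], [0, 0, 0]],
    [[0, 0, -10], [0, 0, 0]],
    [[0, 0, -22], [0, 0, 0]],
    [[0, 0, -40], [0, 0, 0]],
    [[0, 0, -60], [0, 0, 0]],
    [[0, 0, -85], [0, 0, 0]],
  ],
  grip=46,
)

```text
time: 10.65
tool_pos: [470.7, 14.0, 91.9]
tcp_rot: [-180.0, 0.0, 56.0]
ft_force: [0.2, 0.4, 0.5]
finger_gap: 46.2
grip_force: 0.0
```

```bash
cat >> h.py <<'E'
# lid grasp orientation: tool y = case x, tool pointing down, tilted TILT deg so the body leans to +x
def RH(tilt):
    t=np.radians(tilt); z=-np.sin(t)*CX-np.cos(t)*CZ; x=CY; return np.stack([x,np.cross(z,x),z],1)
def bar(th,off,tilt):
    "TCP when the bar is 'off' mm behind TCP along tool z"
    return cw(81-125*np.cos(th)+62*np.sin(th),0,80+125*np.sin(th)+62*np.cos(th))+off*RH(tilt)[:,2]
E
python3 - <<'E'
from h import *
s=r.sense();print(s["time"],s["finger_gap"],s["tool_pos"],s["ft_force"])
im,d,W=snap("top"); q=incase(W)
for x,y in ((-39,0),(-39,78),(-39,-78),(39,0),(39,78),(39,-78)):
    g=q[(abs(q[...,0]-x)<36)&(abs(q[...,1]-y)<36)&(q[...,2]>56)&(q[...,2]<68)]; print(x,y,len(g),g.mean(0).round(1) if len(g) else '')
print(RH(25)); go(cw(-39,0,330),RL); print(r.sense()["joint_pos"].round(1))
E
```

```text
10.65 46.236968216415626 [470.66912367  13.97770515  91.93126815] [0.20996532 0.43782263 0.53744218]
-39 0 6 [-53.6  -4.2  58.9]
-39 78 0 
-39 -78 21 [-39.8 -73.3  60.6]
39 0 0 
39 78 77 [37.1 78.  60.9]
39 -78 0 
[[-0.27563736  0.87119896 -0.40624675]
 [ 0.9612617   0.24981228 -0.11648938]
 [ 0.         -0.42261826 -0.90630779]]
shift [  -0.9   -0.  -232.9] rot [ 0.0052 -0.0029  0.0001]
[ -4.5  -8.4 112.2  -0.   75.8  29.5]
```

Call:
jog_arm(
  rows=[
    [[0, 0, -20], [0, 0, 0]],
    [[0, 0, -45], [0, 0, 0]],
    [[0, 0, -75], [0, 0, 0]],
    [[0, 0, -105], [0, 0, 0]],
    [[0, 0, -135], [0, 0, 0]],
    [[0, 0, -165], [0, 0, 0]],
    [[0, 0, -195], [0, 0, 0]],
    [[0, 0, -220], [0, 0, 0]],
    [[0, 0, -234], [0, 0, 0]],
    [[0, 0, -238], [0, 0, 0]],
  ],
  grip=30,
)

```text
time: 11.7
tool_pos: [471.8, 13.9, 331.1]
tcp_rot: [179.8, -0.1, 56.0]
ft_force: [-0.1, -0.4, 0.0]
finger_gap: 30.1
grip_force: 0.0
```

Run:
```python
from h import *
s=r.sense();print(s["time"],s["finger_gap"],s["tool_pos"],s["ft_force"])
im,d,W=snap("wrist"); cv2.imwrite("pics/w4.png",im); q=incase(W)
for x,y in ((-39,0),(-39,78),(-39,-78),(39,0),(39,78),(39,-78)):
    g=q[(abs(q[...,0]-x)<36)&(abs(q[...,1]-y)<36)&(q[...,2]>54)&(q[...,2]<68)]; print(x,y,len(g),g.mean(0).round(1) if len(g) else '')
print(bar(1.88,-75,25),bar(1.88,45,25)); 
p=bar(1.88,-75,25); p[2]=330; go(p,RH(25))
```

```text
11.7 30.080608369165304 [471.77833267  13.88548355 331.07752197] [-0.13326203 -0.42571974  0.01188483]
-39 0 425 [-45.9   1.5  60.4]
-39 78 470 [-47.2  78.8  60.4]
-39 -78 436 [-43.9 -83.1  60.3]
39 0 368 [40.  -3.7 60.2]
39 78 415 [40.7 78.3 60.3]
39 -78 370 [ 44.1 -81.7  60.1]
[711.00444531  81.74609018 248.17849771] [662.25483566  67.76736455 139.42156326]
shift [190.1 160.6   0.7] rot [ 0.4103 -0.1905 -0.8584]
```

View pics/w4.png

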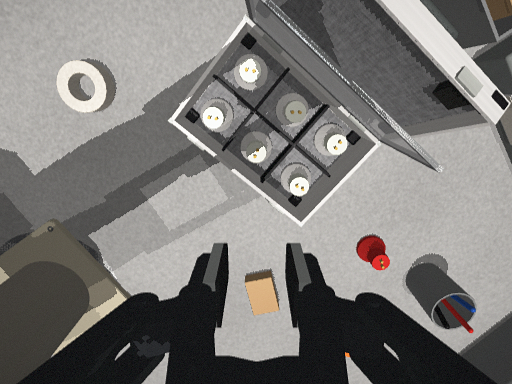

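All six lamps stand in the case, with the new one at (257,145), upright in the front-middle cell. Next is the handle.

Call:
jog_arm(
  rows=[
    [[10, 8, 0], [0.02, -0.01, -0.05]],
    [[30, 25, 0], [0.06, -0.03, -0.13]],
    [[55, 46, 0], [0.12, -0.055, -0.24]],
    [[80, 68, 0], [0.17, -0.08, -0.36]],
    [[105, 89, 0], [0.23, -0.105, -0.47]],
    [[128, 108, 0], [0.28, -0.128, -0.58]],
    [[150, 127, 0], [0.32, -0.15, -0.68]],
    [[170, 144, 0], [0.37, -0.17, -0.77]],
    [[184, 155, 0], [0.397, -0.184, -0.83]],
    [[190, 160.5, 0.5], [0.41, -0.19, -0.858]],
  ],
)

```text
time: 12.75
tool_pos: [688.5, 78.2, 315.9]
tcp_rot: [-155.5, 0.0, 106.2]
ft_force: [56.1, 7.1, 39.5]
finger_gap: 30.1
grip_force: 0.0
```

Call:
jog_arm(
  rows=[
    [[0, 0, 0], [0, 0, 0]],
    [[0, 0, 0], [0, 0, 0]],
  ],
)

```text
time: 12.95
tool_pos: [688.8, 78.6, 314.4]
tcp_rot: [-155.5, 0.1, 106.0]
ft_force: [-0.4, -0.4, 1.1]
finger_gap: 29.8
grip_force: 0.0
```

Run:
```python
from h import *
s=r.sense();print(s["time"],s["tool_pos"],s["tcp_rot"],s["joint_pos"].round(1))
im,d,W=snap("wrist"); cv2.imwrite("pics/w5.png",im); q=incase(W)-[81,0,80]
b=q[(q[...,0]>80)&(q[...,0]<115)&(abs(q[...,1])<45)&(q[...,2]>80)&(q[...,2]<125)]
print(len(b),b.mean(0) if len(b) else '',np.percentile(b,[5,95],axis=0) if len(b) else '')
go(bar(1.88,-75,25),RH(25)); go(bar(1.88,45,25),RH(25))
```

```text
12.95 [688.81519871  78.6362356  314.42359984] [-1.55534000e+02  6.49151813e-02  1.05981361e+02] [  4.9  62.7   1.5  -7.1 139.6 -15.5]
871 [102.82631527   1.97236367 102.11267016] [[ 98.15536757 -39.77705721  99.27620114]
 [106.67821632  40.4310825  103.99465186]]
shift [-2.5 48.7 55.5] rot [ 0.0164  0.002  -0.0019]
shift [ -2.3  46.7 175.5] rot [ 0.0164  0.002  -0.0019]
```

View pics/w5.png

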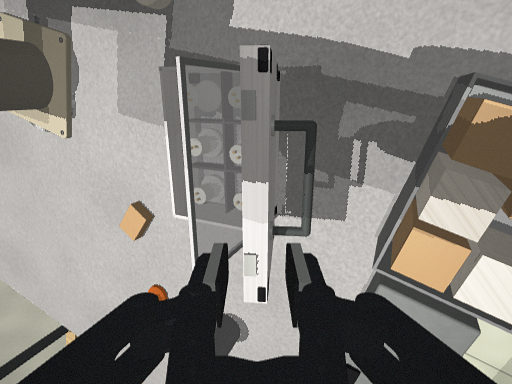

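The handle bar runs along (310,125–235), behind the lid, and the fingers are roughly over it. Joint 3 is at its extension limit, so I'll take a lower pre-grasp.

Run:
```python
from h import *
go(bar(1.9,-30,25),RH(25)); go(bar(1.9,45,25),RH(25))
```

```text
shift [ -2.4  50.6 101.5] rot [ 0.0164  0.002  -0.0019]
shift [ -2.3  49.3 176.5] rot [ 0.0164  0.002  -0.0019]
```

Call:
jog_arm(
  rows=[
    [[0, 4, 8], [0, 0, 0]],
    [[0, 9, 18], [0, 0, 0]],
    [[-1, 15, 30], [0.005, 0, 0]],
    [[-1, 21, 42], [0.005, 0, 0]],
    [[-1, 27, 54], [0.01, 0, 0]],
    [[-2, 33, 66], [0.01, 0, 0]],
    [[-2, 39, 78], [0.016, 0, 0]],
    [[-2, 45, 90], [0.016, 0.002, 0]],
    [[-2.4, 50, 100], [0.016, 0.002, -0.002]],
    [[-2.4, 50.5, 101.5], [0.016, 0.002, -0.002]],
  ],
)

```text
time: 14.0
tool_pos: [693.6, 77.0, 204.0]
tcp_rot: [-154.8, -0.1, 106.1]
ft_force: [-0.1, 0.4, 1.4]
finger_gap: 30.2
grip_force: 0.0
```

Run:
```python
from h import *
s=r.sense();print(s["time"],s["tool_pos"],s["tcp_rot"],s["joint_pos"].round(1))
im,d,W=snap("wrist"); T=tcp(); Q=(W-T[:3,3])@T[:3,:3]; q=incase(W)-[81,0,80]
m=(q[...,0]>80)&(q[...,0]<118)&(abs(q[...,1])<45)&(q[...,2]>80)&(q[...,2]<125)
b=Q[m]; print(len(b),np.percentile(b,[2,50,98],axis=0).round(1), q[m].mean(0))
go(bar(1.9,-30,25),RH(25)); go(bar(1.9,45,25),RH(25))
```

```text
14.0 [693.62807801  77.03546316 204.00171118] [-1.54847820e+02 -6.23460893e-02  1.06077733e+02] [  4.8  56.1  23.8  -5.7 124.7 -13.5]
1777 [[-43.   -1.9  21.7]
 [  4.2   2.9  23.5]
 [ 43.2   7.7  27.2]] [103.31777811   2.97930684 101.84955607]
shift [-0.3  0.5 -1.2] rot [-0.0023 -0.0003  0.0017]
shift [-0.3  0.7 73.8] rot [-0.0023 -0.0003  0.0017]
```

Call:
jog_arm(
  rows=[
    [[0, 1.8, 6], [0, 0, 0]],
    [[0, 1.8, 14], [0, 0, 0]],
    [[0, 1.8, 22], [0, 0, 0]],
    [[0, 1.8, 30], [0, 0, 0]],
    [[0, 1.8, 38], [0, 0, 0]],
    [[0, 1.8, 46], [0, 0, 0]],
    [[0, 1.8, 54], [0, 0, 0]],
    [[0, 1.8, 62], [0, 0, 0]],
    [[0, 1.8, 69], [0, 0, 0]],
    [[0, 1.8, 72], [0, 0, 0]],
  ],
)

```text
time: 15.05
tool_pos: [666.9, 69.4, 141.0]
tcp_rot: [-155.1, -0.0, 106.1]
ft_force: [7.3, 2.1, 14.2]
finger_gap: 29.6
grip_force: 6.9
```

Call:
jog_arm(
  rows=[
    [[0, 0, 0], [0, 0, 0]],
    [[0, 0, 0], [0, 0, 0]],
    [[0, 0, 0], [0, 0, 0]],
    [[0, 0, 0], [0, 0, 0]],
    [[0, 0, 0], [0, 0, 0]],
    [[0, 0, 0], [0, 0, 0]],
  ],
  grip=4,
  force=40,
)

```text
time: 15.65
tool_pos: [666.7, 69.4, 139.8]
tcp_rot: [-155.0, -0.0, 106.1]
ft_force: [4.7, 1.3, 4.3]
finger_gap: 8.6
grip_force: 39.3
```

Run:
```python
from h import *
s=r.sense();print(s["time"],s["tool_pos"],s["tcp_rot"],s["ft_force"],s["finger_gap"],s["grip_force"])
im,d,W=snap("wrist"); cv2.imwrite("pics/w6.png",im)
T=tcp(); H=cw(81,0,80)
# hypothesised bar at off 45 -> polar about hinge
for off in (43,45,47):
    b=T[:3,3]-off*T[:3,2]-H; x=b@CX; z=b[2]; print(off,x.round(1),z.round(1),np.hypot(x,z).round(1),(np.degrees(np.arctan2(62,-125)-np.arctan2(z,x))).round(1))
```

```text
15.65 [666.71030714  69.39688941 139.75221966] [-1.55014754e+02 -3.66598580e-02  1.06101399e+02] [4.69845112 1.26903098 4.28001667] 8.560699459157084 39.31361138820648
43 101.0 98.7 141.2 109.3
45 101.8 100.6 143.1 109.0
47 102.7 102.4 145.0 108.7
```

View pics/w6.png

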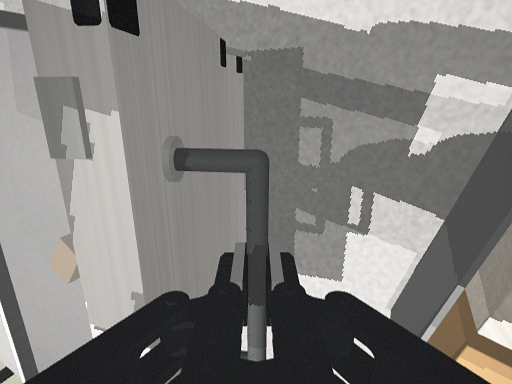

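The bar is gripped, at (256,270), with gap 8.6 mm. I'll work out the closing arc in tool axes.

```bash
cat > arc.py <<'E'
from h import *
import sys
def seg(t0,t1,n):
    T=tcp()[:3,:3]; p=bar(t0,0,0); 
    print(t0,t1,[[[float(v) for v in (T.T@(bar(t,0,0)-p)).round(1)+0.]] for t in np.linspace(t0,t1,n+1)[1:]])
E
python3 - <<'E'
from arc import *
print(R.from_matrix(tcp()[:3,:3].T@RH(25)).as_rotvec())
seg(1.9,1.6,10);seg(1.6,1.2,10);seg(1.2,.8,10);seg(.8,.4,10);seg(.4,.15,10);seg(.15,0,10)
E
```

```text
[0.00032094 0.0002214  0.00189187]
1.9 1.6 [[[0.0, -3.9, -1.4]], [[0.0, -7.9, -2.7]], [[0.0, -12.0, -3.8]], [[0.0, -16.0, -4.8]], [[0.0, -20.1, -5.8]], [[0.0, -24.2, -6.5]], [[0.1, -28.3, -7.2]], [[0.1, -32.5, -7.7]], [[0.1, -36.7, -8.1]], [[0.1, -40.8, -8.4]]]
1.6 1.2 [[[0.0, -5.6, -0.2]], [[0.0, -11.2, -0.2]], [[0.0, -16.7, 0.1]], [[0.0, -22.3, 0.6]], [[0.1, -27.8, 1.3]], [[0.1, -33.3, 2.2]], [[0.1, -38.8, 3.4]], [[0.1, -44.2, 4.7]], [[0.1, -49.6, 6.3]], [[0.1, -54.8, 8.1]]]
1.2 0.8 [[[0.0, -5.2, 2.0]], [[0.0, -10.3, 4.2]], [[0.0, -15.4, 6.6]], [[0.0, -20.3, 9.2]], [[0.1, -25.1, 12.0]], [[0.1, -29.8, 15.0]], [[0.1, -34.4, 18.2]], [[0.1, -38.9, 21.6]], [[0.1, -43.2, 25.1]], [[0.1, -47.4, 28.8]]]
0.8 0.4 [[[0.0, -4.0, 3.9]], [[0.0, -7.9, 7.9]], [[0.0, -11.6, 12.1]], [[0.0, -15.1, 16.4]], [[0.0, -18.5, 20.9]], [[0.0, -21.6, 25.5]], [[0.1, -24.6, 30.2]], [[0.1, -27.4, 35.0]], [[0.1, -30.0, 39.9]], [[0.1, -32.4, 45.0]]]
0.4 0.15 [[[0.0, -1.4, 3.2]], [[0.0, -2.7, 6.4]], [[0.0, -3.9, 9.7]], [[0.0, -5.1, 13.0]], [[0.0, -6.2, 16.3]], [[0.0, -7.2, 19.6]], [[0.0, -8.1, 23.0]], [[0.0, -8.9, 26.4]], [[0.0, -9.6, 29.8]], [[0.0, -10.3, 33.2]]]
0.15 0 [[[0.0, -0.3, 2.1]], [[0.0, -0.7, 4.1]], [[0.0, -1.0, 6.2]], [[0.0, -1.2, 8.3]], [[0.0, -1.4, 10.4]], [[0.0, -1.6, 12.4]], [[0.0, -1.8, 14.5]], [[0.0, -1.9, 16.6]], [[0.0, -2.0, 18.7]], [[0.0, -2.1, 20.8]]]
```

Call:
jog_arm(
  rows=[
    [[0, -3.9, -1.4], [0, 0, 0]],
    [[0, -7.9, -2.7], [0, 0, 0]],
    [[0, -12, -3.8], [0, 0, 0]],
    [[0, -16, -4.8], [0, 0, 0]],
    [[0, -20.1, -5.8], [0, 0, 0]],
    [[0, -24.2, -6.5], [0, 0, 0]],
    [[0, -28.3, -7.2], [0, 0, 0]],
    [[0, -32.5, -7.7], [0, 0, 0]],
    [[0, -36.7, -8.1], [0, 0, 0]],
    [[0, -40.8, -8.4], [0, 0, 0]],
  ],
)

```text
time: 16.7
tool_pos: [633.7, 59.9, 164.2]
tcp_rot: [-154.9, -0.1, 106.1]
ft_force: [4.2, 1.5, 5.7]
finger_gap: 7.9
grip_force: 40.8
```

```bash
cat >> arc.py <<'E'
def st():
    s=r.sense(); T=tcp(); f=T[:3,:3].T@s["ft_force"]; b=T[:3,3]-43*T[:3,2]-cw(81,0,80); x,z=b@CX,b[2]
    print(s["time"],"F tool",f.round(1),"gap",s["finger_gap"].round(1),s["grip_force"].round(1),"R",np.hypot(x,z).round(1),"theta",(np.arctan2(62,-125)-np.arctan2(z,x)).round(3),"y",(b@CY).round(1),"tau",s["wrist_torque"].round(2))
E
python3 -c "
from arc import *
st()"
```

```text
Traceback (most recent call last):
  File "arc.py", line 8, in st
    print(s["time"],"F tool",f.round(1),"gap",s["finger_gap"].round(1),s["grip_force"].round(1),"R",np.hypot(x,z).round(1),"theta",(np.arctan2(62,-125)-np.arctan2(z,x)).round(3),"y",(b@CY).round(1),"tau",s["wrist_torque"].round(2))
                                              ^^^^^^^^^^^^^^^^^^^^^
AttributeError: 'float' object has no attribute 'round'
```

Call:
jog_arm(
  rows=[
    [[0, -5.6, -0.2], [0, 0, 0]],
    [[0, -11.2, -0.2], [0, 0, 0]],
    [[0, -16.7, 0.1], [0, 0, 0]],
    [[0, -22.3, 0.6], [0, 0, 0]],
    [[0, -27.8, 1.3], [0, 0, 0]],
    [[0, -33.3, 2.2], [0, 0, 0]],
    [[0, -38.8, 3.4], [0, 0, 0]],
    [[0, -44.2, 4.7], [0, 0, 0]],
    [[0, -49.6, 6.3], [0, 0, 0]],
    [[0, -54.8, 8.1], [0, 0, 0]],
  ],
)

```text
time: 17.7
tool_pos: [582.6, 45.3, 180.0]
tcp_rot: [-154.9, -0.1, 106.1]
ft_force: [5.4, 2.5, 2.9]
finger_gap: 8.6
grip_force: 40.7
```

```bash
sed -i 's/s\["finger_gap"\].round(1),s\["grip_force"\].round(1)/round(s["finger_gap"],1),round(s["grip_force"],1)/' arc.py; python3 -c "
from arc import *
st()"
```

```text
17.7 F tool [ 1.   4.1 -5.1] gap 8.6 40.7 R 139.6 theta 1.207 y 0.3 tau [ 0.39 -0.97 -0.09]
```

Call:
jog_arm(
  rows=[
    [[0, -5.2, 2.0], [0, 0, 0]],
    [[0, -10.3, 4.2], [0, 0, 0]],
    [[0, -15.4, 6.6], [0, 0, 0]],
    [[0, -20.3, 9.2], [0, 0, 0]],
    [[0, -25.1, 12], [0, 0, 0]],
    [[0, -29.8, 15], [0, 0, 0]],
    [[0, -34.4, 18.2], [0, 0, 0]],
    [[0, -38.9, 21.6], [0, 0, 0]],
    [[0, -43.2, 25.1], [0, 0, 0]],
    [[0, -47.4, 28.8], [0, 0, 0]],
  ],
)

```text
time: 18.7
tool_pos: [529.5, 29.9, 173.8]
tcp_rot: [-154.9, -0.1, 106.1]
ft_force: [1.6, 4.0, 7.0]
finger_gap: 8.3
grip_force: 40.4
```

Call:
jog_arm(
  rows=[
    [[0, -4, 3.9], [0, 0, 0]],
    [[0, -7.9, 7.9], [0, 0, 0]],
    [[0, -11.6, 12.1], [0, 0, 0]],
    [[0, -15.1, 16.4], [0, 0, 0]],
    [[0, -18.5, 20.9], [0, 0, 0]],
    [[0, -21.6, 25.5], [0, 0, 0]],
    [[0, -24.6, 30.2], [0, 0, 0]],
    [[0, -27.4, 35], [0, 0, 0]],
    [[0, -30, 39.9], [0, 0, 0]],
    [[0, -32.4, 45], [0, 0, 0]],
  ],
)

```text
time: 19.7
tool_pos: [483.1, 16.6, 146.7]
tcp_rot: [-154.9, -0.1, 106.1]
ft_force: [3.8, 4.0, 0.1]
finger_gap: 8.4
grip_force: 38.9
```

```bash
python3 -c "
from arc import *
st()"
```

```text
19.7 F tool [ 2.8  4.2 -2.1] gap 8.4 38.9 R 138.8 theta 0.405 y 0.1 tau [ 0.75 -0.96 -0.2 ]
```

Call:
jog_arm(
  rows=[
    [[0, -1.4, 3.2], [0, 0, 0]],
    [[0, -2.7, 6.4], [0, 0, 0]],
    [[0, -3.9, 9.7], [0, 0, 0]],
    [[0, -5.1, 13], [0, 0, 0]],
    [[0, -6.2, 16.3], [0, 0, 0]],
    [[0, -7.2, 19.6], [0, 0, 0]],
    [[0, -8.1, 23], [0, 0, 0]],
    [[0, -8.9, 26.4], [0, 0, 0]],
    [[0, -9.6, 29.8], [0, 0, 0]],
    [[0, -10.3, 33.2], [0, 0, 0]],
  ],
)

```text
time: 20.7
tool_pos: [461.4, 10.3, 121.0]
tcp_rot: [-155.0, -0.1, 106.1]
ft_force: [2.9, 4.1, -0.4]
finger_gap: 8.3
grip_force: 39.0
```

Call:
jog_arm(
  rows=[
    [[0, -0.3, 2.1], [0, 0, 0]],
    [[0, -0.7, 4.1], [0, 0, 0]],
    [[0, -1, 6.2], [0, 0, 0]],
    [[0, -1.2, 8.3], [0, 0, 0]],
    [[0, -1.4, 10.4], [0, 0, 0]],
    [[0, -1.6, 12.4], [0, 0, 0]],
    [[0, -1.8, 14.5], [0, 0, 0]],
    [[0, -1.8, 14.5], [0, 0, 0]],
  ],
)

```text
time: 21.5
tool_pos: [454.2, 8.3, 108.5]
tcp_rot: [-155.0, -0.1, 106.1]
ft_force: [5.8, 6.3, -3.9]
finger_gap: 8.3
grip_force: 38.9
```

```bash
python3 -c "
from arc import *
st()"
```

```text
21.5 F tool [4.4 8.3 0.5] gap 8.3 38.9 R 137.8 theta 0.051 y 0.2 tau [ 0.92 -1.51 -0.22]
```

Call:
jog_arm(
  rows=[
    [[0, 0, 1.5], [0, 0, 0]],
    [[0, -0.1, 3], [0, 0, 0]],
    [[0, -0.1, 4.5], [0, 0, 0]],
    [[0, -0.2, 5.5], [0, 0, 0]],
    [[0, -0.2, 5.5], [0, 0, 0]],
  ],
)

```text
time: 22.0
tool_pos: [453.4, 7.9, 106.1]
tcp_rot: [-155.2, -0.0, 106.1]
ft_force: [7.2, 7.4, 13.7]
finger_gap: 8.2
grip_force: 40.3
```

```bash
python3 -c "
from arc import *
st()"
```

```text
22.0 F tool [  5.1   2.4 -16.2] gap 8.2 40.3 R 137.6 theta 0.033 y 0.1 tau [ 1.1  -0.58 -0.41]
```

Run:
```python
from arc import *
for n in("top","scene"):
    im,d,W=snap(n); q=incase(W).reshape(-1,3)-[81,0,80]
    m=(q[:,0]>-158)&(q[:,0]<-5)&(abs(q[:,1])<112)&(q[:,2]>16)&(q[:,2]<34); p=q[m]
    c=np.linalg.lstsq(np.c_[p[:,:2],np.ones(len(p))],p[:,2],rcond=None)[0]
    k=abs(p[:,2]-np.c_[p[:,:2],np.ones(len(p))]@c)<2.5; c=np.linalg.lstsq(np.c_[p[k,:2],np.ones(k.sum())],p[k,2],rcond=None)[0]
    print(n,k.sum(),c.round(4),"front edge x",np.percentile(p[:,0],[0,1]).round(1))
cv2.imwrite("pics/s2.png",cv2.resize(r.snapshot("scene")[0][100:260,140:330],None,fx=3.5,fy=3.5,interpolation=cv2.INTER_CUBIC))
```

```text
top 551 [-2.00000e-04  4.30000e-03  2.43314e+01] front edge x [-157.9 -156.8]
scene 1881 [-9.00000e-04  3.00000e-04  2.33906e+01] front edge x [-158. -157.]
```

View pics/s2.png

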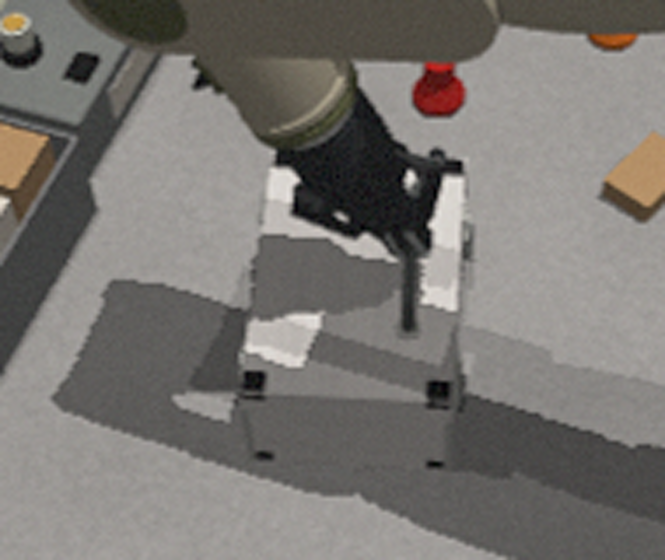

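The lid is shut: its top plane sits at z≈24 mm above the hinge with slope under 0.001, and the crop shows it flush on the case. Now I'll raise the outer lid to 45°.

Run:
```python
from arc import *
seg(0,.4,10);seg(.4,.785,10); st()
```

```text
0 0.4 [[[0.0, 0.3, -5.6]], [[0.0, 0.8, -11.1]], [[0.0, 1.5, -16.7]], [[0.0, 2.4, -22.2]], [[0.0, 3.6, -27.6]], [[0.0, 4.9, -33.0]], [[0.0, 6.5, -38.4]], [[0.0, 8.3, -43.7]], [[0.0, 10.3, -48.9]], [[0.0, 12.5, -54.0]]]
0.4 0.785 [[[0.0, 2.3, -4.8]], [[0.0, 4.8, -9.6]], [[0.0, 7.5, -14.2]], [[0.0, 10.4, -18.8]], [[0.0, 13.4, -23.2]], [[0.0, 16.6, -27.5]], [[-0.1, 20.0, -31.7]], [[-0.1, 23.5, -35.8]], [[-0.1, 27.2, -39.7]], [[-0.1, 31.0, -43.4]]]
22.15 F tool [  6.8   3.  -15. ] gap 8.0 40.3 R 137.6 theta 0.033 y 0.1 tau [ 1.1  -0.59 -0.43]
```

Call:
jog_arm(
  rows=[
    [[0, 0, -3.1], [0, 0, 0]],
    [[0, 0.3, -8], [0, 0, 0]],
    [[0, 0.8, -14.2], [0, 0, 0]],
    [[0, 1.5, -19.8], [0, 0, 0]],
    [[0, 2.4, -25.3], [0, 0, 0]],
    [[0, 3.6, -30.7], [0, 0, 0]],
    [[0, 4.9, -36.1], [0, 0, 0]],
    [[0, 6.5, -41.5], [0, 0, 0]],
    [[0, 8.3, -46.8], [0, 0, 0]],
    [[0, 12.5, -57.1], [0, 0, 0]],
  ],
)

```text
time: 23.15
tool_pos: [484.2, 16.9, 149.5]
tcp_rot: [-154.7, -0.1, 106.1]
ft_force: [3.3, 2.7, -8.9]
finger_gap: 8.1
grip_force: 38.8
```

Call:
jog_arm(
  rows=[
    [[0, 2.3, -4.8], [0, 0, 0]],
    [[0, 4.8, -9.6], [0, 0, 0]],
    [[0, 7.5, -14.2], [0, 0, 0]],
    [[0, 10.4, -18.8], [0, 0, 0]],
    [[0, 13.4, -23.2], [0, 0, 0]],
    [[0, 16.6, -27.5], [0, 0, 0]],
    [[0, 20, -31.7], [0, 0, 0]],
    [[0, 23.5, -35.8], [0, 0, 0]],
    [[0, 27.2, -39.7], [0, 0, 0]],
    [[0, 31, -43.4], [0, 0, 0]],
  ],
)

```text
time: 24.15
tool_pos: [529.9, 29.9, 178.4]
tcp_rot: [-154.9, -0.0, 106.1]
ft_force: [-7.1, 1.2, 6.1]
finger_gap: 8.2
grip_force: 39.0
```

Call:
jog_arm(
  rows=[
    [[0, 0, 0], [0, 0, 0]],
    [[0, 0, 0], [0, 0, 0]],
    [[0, 0, 0], [0, 0, 0]],
  ],
)

```text
time: 24.45
tool_pos: [530.0, 29.9, 178.4]
tcp_rot: [-154.9, -0.0, 106.1]
ft_force: [-5.4, 2.1, 7.7]
finger_gap: 8.2
grip_force: 39.5
```

Run:
```python
from arc import *
st()
th=.785
for n in("top","scene"):
    im,d,W=snap(n); cv2.imwrite(f"pics/{n}9.png",im); q=incase(W).reshape(-1,3)-[81,0,80]
    # outer top plane: normal (sin,cos), offset 24
    s=q[:,0]*np.sin(th)+q[:,2]*np.cos(th); t=-q[:,0]*np.cos(th)+q[:,2]*np.sin(th)
    m=(abs(s-24)<12)&(t>10)&(t<155)&(abs(q[:,1])<112); p=np.polyfit(t[m],s[m],1); 
    k=m&(abs(s-np.polyval(p,t))<3); p=np.polyfit(t[k],s[k],1); print(n,k.sum(),"outer angle",th+np.arctan(p[0]),p)
    # inner lid / rim region
    m=(q[:,0]>-152)&(q[:,0]<-40)&(abs(q[:,1])<108)&(q[:,2]<30)&(q[:,2]>-90)
    h,e=np.histogram(q[m,2],bins=np.arange(-90,31,8)); print(list(zip(e.astype(int).tolist(),h.tolist())))
    m&=(abs(q[:,2])<14); 
    if m.sum()>20: print("near rim",m.sum(),np.polyfit(q[m,0],q[m,2],1))
```

```text
24.45 F tool [ 3.5 -7.4 -5.1] gap 8.2 39.5 R 143.4 theta 0.818 y 0.1 tau [ 0.1   1.32 -0.21]
top 530 outer angle 0.7767590735202936 [-8.24111304e-03  2.33721763e+01]
[(-90, 0), (-82, 0), (-74, 0), (-66, 0), (-58, 0), (-50, 0), (-42, 0), (-34, 0), (-26, 0), (-18, 0), (-10, 2), (-2, 237), (6, 185), (14, 0), (22, 0)]
near rim 424 [-0.02597321  2.25806462]
scene 1729 outer angle 0.7748244252516502 [-1.0175926e-02  2.4061432e+01]
[(-90, 0), (-82, 3), (-74, 0), (-66, 1), (-58, 4), (-50, 7), (-42, 4), (-34, 2), (-26, 0), (-18, 0), (-10, 2), (-2, 802), (6, 444), (14, 0), (22, 0)]
near rim 1248 [-0.01079014  3.80348451]
```

Run:
```python
from arc import *
for n in("top","scene"):
    im,d,W=snap(n); q=incase(W).reshape(-1,3)-[81,0,80]
    m=(q[:,0]>-143)&(q[:,0]<-10)&(abs(q[:,1])<105)&(abs(q[:,2]-3)<12); p=q[m]
    for a in range(-145,-10,15):
        k=(p[:,0]>a)&(p[:,0]<=a+15)
        if k.sum()>5: print(n,a,k.sum(),np.median(p[k,2]).round(1),p[k,2].std().round(1))
    k=(q[:,0]<-155)&(q[:,0]>-163)&(abs(q[:,1])<115)&(abs(q[:,2])<10); print("front rim z",k.sum(),np.median(q[k,2]))
```

```text
top -145 99 5.9 3.2
top -130 113 5.5 2.9
top -115 109 5.4 2.9
top -100 12 5.7 2.4
front rim z 87 1.204625598840721
scene -145 280 5.2 2.4
scene -130 323 5.2 2.2
scene -115 195 5.6 2.2
scene -100 75 4.5 2.4
scene -85 61 4.5 2.5
scene -70 38 4.7 1.9
scene -55 27 3.9 1.7
scene -40 7 3.8 1.7
front rim z 154 1.2908243359713651
```

```bash
python3 -c "
from bench import r
print(r.hand_in())"
```

```text
the job is handed in; nothing more can be done
None
```

I put the lamp lens-down in the empty compartment and closed both lids together. I then raised the outer lid alone to about 44.5° and handed in with the arm still holding it; by the depth cameras the inner lid is shut to within about 1°, and no verdict came back.

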